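# Gauge the depth of a slanting rotor cavity

## Task

Check the depth of the red-marked cavity of the centrifuge rotor: take the depth gauge out of its blue block and lower it gently, slanted like the cavity, until its foot bottoms out on the rubber cushion, keeping hold of it until it is down. Then press its orange sliding stop down the rod squarely onto the rim of the cavity and hold it there with the fingers for a full second. Let go and leave the gauge standing in the cavity, bottomed out with the stop on the rim, ready to be read, and leave the rest of the bench as it is.

Things in the scene. Friction and masses are not known exactly. Their poses are not given: they have to be found in the camera images.
- rotor: fixed-angle centrifuge rotor of bare aluminium, 233 mm across and 127 mm high with its 12 mm rubber pad, fixed on the bench and empty. Its dished top has six flat facets, each with a blind round cavity of 30 mm bore at 25 degrees to the vertical, the mouths on a circle of 50 mm radius, the bottoms farther out. Origin: on the bench under its middle; its x axis points to the side of the red-marked cavity
- cavity: the red-marked cavity (red ring round the mouth, red stripe down the rotor's outer wall), 30 mm bore. Origin: centre of the mouth, level with the flat facet round it, 116 mm above the bench. Its z axis is the cavity's axis, pointing out of the mouth: 25 degrees from vertical, leaning over the rotor's middle (towards minus the rotor's x axis); the cavity goes down along -z. Fixed to the rotor
- mouth (a point): centre of the mouth of the red-marked cavity, in the plane of its rim; same axes as cavity
- bottom (a point): centre of the top of the rubber cushion that forms the bottom of the red-marked cavity, on the cavity's axis, 78 to 86 mm below the mouth (differs from case to case; out of sight); same axes as cavity. The cushion does not give way
- gauge_center (a point): depth gauge: straight round aluminium rod, 24 mm diameter, 144 mm long, 130 to 210 g, with black ring marks and a blue top end, standing upright in its block; flat foot. This point lies on the axis half-way up, 72 mm from either end; z axis along the rod towards the blue top. Grip it above the stop, on the top 25 mm
- gauge_foot (a point): centre of the gauge's flat lower end, 72 mm below gauge_center; same axes
- gauge: the whole depth gauge with its stop; origin at its foot (see gauge_foot)
- stop: sliding stop on the gauge: orange knurled plastic disc with a thin rubber underface, 48 mm diameter, 16 mm thick, flat on both faces, round the rod; it stays where it is put and takes about 5 N to slide. Origin: centre of its flat underside, on the rod's axis; at first 93 to 101 mm above the foot
- stand: blue plastic gauge block, 90 x 100 x 60 mm, fixed; the gauge stands in its round hole of 27 mm, 48 mm deep, the foot then 12 mm above the bench; a small T-handled rotor key stands beside it, 106 mm high at most. Origin: centre of its underside
- rack: green tube rack, 90 x 130 x 55 mm, fixed, holding three capped tubes, 124 mm above the bench; rack and gauge block stand either side of the rotor, which is where differs. Origin: centre of its underside
- tube0: capped 50 ml tube in the rack, 29 mm diameter, 116 mm long; origin at its tip. Leave alone
- tube1: capped 50 ml tube in the rack, as tube0. Leave alone
- tube2: capped 50 ml tube in the rack, as tube0. Leave alone
- flask_a: conical glass flask with foil cap, 84 mm across, 127 mm high; origin at its base. Leave alone
- flask_b: conical glass flask with foil cap, as flask_a. Leave alone
- beaker: glass beaker, 72 mm across, 95 mm high; origin at its base. Leave alone
- wash_bottle: white wash bottle with blue cap and bent spout, 72 mm across, 215 mm high; origin at its base. Leave alone

How it is judged:
By the outcome, as a careful person would: the job done as asked, in the order asked, and still so for the second after the job is handed in, with the robot touching nothing.
It also fails if it takes over 54 s, if anything falls off the work surface, if the arm or the gripper's body presses on something with over 40 N, if the wrist force passes 120 N, or if a joint passes its speed limit or range.

## Robot

A 7-joint arm with a two-finger parallel gripper is mounted at the origin on the work surface. World frame = base frame: x ahead of the robot, y to its left, z up, the work surface at z = 0. Lengths are in m, angles in rad, forces in N, time in s.
With the tool pointing down it reaches from about 0.35 to 0.9 m from the base axis. Payload 19.9 kg.
Tool frame: the origin (TCP) lies on the mounting face of the last link; the fingertips stand 173 mm ahead of it and the grasp point (between the pads) lies 155 mm ahead of it; z points along the fingers, y is the line along which they close (so a half turn about z gives the same grasp; the last joint's range is limited). The gripper opens to 85 mm and grips with 20 to 120 N. Pads are 22 mm wide; open, the fingers measure 114 mm over their backs; the gripper's body (76 mm by 85 mm) begins 54 mm behind the grasp point. The pads swing forward as they close: fully open they stand 13 mm farther back than shut.
Start: joints at [-0.042, 0.417, -0.01, 1.614, 0.005, 1.111, -0.053], TCP at [0.625, 0, 0.405] pointing down, gripper open.
Joint ranges: [-2.81, 2.81], [-0.39, 2.02], [-1.27, 1.25], [0.06, 2.57], [-1.19, 4.33], [0.19, 2], [-2.82, 2.82]. Speed limits (rad/s): [1.89, 1.89, 2.39, 2.39, 3.01, 3.01, 3.01].

## Interface

Orientations are given as a rotation vector (axis times angle).
In Python, from plant import state, camera, camera_model, hand_in, look_for, outline_of, pinpoint gives the robot as it stands. The module is installed in compiled form; this text tells all that it offers.
- The arm moves only by the shell command python3 -m pendant 'ROWS'. ROWS is JSON, one flat list of numbers, 7 for each row, row after row: the shift along the tool's x, y, z in m, then the turn, a rotation vector about the tool's x, y, z in rad, then the opening, from 0 (shut) to 1 (fully open). In form: [dx, dy, dz, rx, ry, rz, gripper, dx, dy, dz, rx, ry, rz, gripper, ...]. A call has 1 to 10 rows; each row is the pose to reach, as a shift and turn from the pose commanded when the call began, along the tool's axes at that moment; what a row does not reach only later rows make up. A row lasts 1/10 s, in which the tool goes at most 50 mm and 8.59 degrees, less where a joint would pass 70% of its speed; a pose out of reach is approached as far as the arm can. A call with a gripper value outside its range is refused whole. The fingers move at their own pace and stop on an object; the grip force is fixed at half the most. Time passes only in rows, so rows that repeat a pose let the fingers close. It gives the time, the measured TCP pose, the force, the opening and the grip force at its end, in the units of the state.
- state(): the state, without advancing time (a new reading comes with each control period).
- camera(name): name is "scene" or "side" or "wrist"; returns the picture (400x640x3 uint8, red, green, blue); there is no depth.
- camera_model(name): a dict with "vertical_fov" (degrees; the focal length in pixels is half the picture's height over the tangent of half this angle, whatever the lens; pixels are square), "cx", "cy" (the principal point, pixels), "k1" (the pictures are not rectified: a ray, as slopes to the right and down, at radius r is drawn at 1 + k1 r^2 times it, then the intrinsics apply), "T" (4x4, takes a point from camera to world coordinates); the wrist camera has in their place "mount" (4x4, takes a point from camera to tool coordinates, whose origin is the TCP and whose axes are the flange's). Camera axes: x right, y down, z forward; pixel columns grow to the right and rows downward; lengths in m; the calibration is good to about 2 mm. A picture is of the moment at which its call begins: read the wrist's pose just before it. camera_model takes no time and is no camera call.
- hand_in(): hands the job in; it is judged then, once.
Trained networks look in the newest picture that a camera, given by its name, has taken for a name from the list of things; names that differ only in an ending like _2 or _b are one class to them, and where a whole thing is asked for, a point or a joint stands for the part that bears it (a point fixed in the world has none). Each returns a list of dicts, best first, with "conf" (0 to 1); they miss things now and then, are a little off and sometimes report something else, mostly with a low value. They report only what shows in the picture. A call takes as long as a camera call.
- look_for(camera, target): "bbox" ([centre column, centre row, width, height] in pixels, round what is visible of it).
- outline_of(camera, target): "mask" (400x640 bool, what is visible of it) and "bbox" ([centre column, centre row, width, height] in pixels, round what is visible of it).
- pinpoint(camera, target): "location" ([column, row] in pixels: a listed point, or the origin of a listed thing).
The state is a dict: "time_s": time; "joint_pos": joint angles; "joint_velocities": joint speeds; "effort": joint torques, N m; "eef_pos": TCP position; "ee_rot": TCP orientation; "contact_force": force on the tool from outside, world axes, zero at the start; "wrist_torque": the same for the moment, N m; "width": opening from 0.0 (shut) to 1.0 (fully open); "finger_force": force on a finger pad.
Only numpy, scipy, OpenCV 4.12 (cv2) and the standard library are available. Lean on these libraries where they do the work, as an engineer would, in place of code of your own. Each camera call takes 0.05 s, during which the arm holds its last target. There are 200 camera calls.

## Working session

There is one attempt and no reset: what is moved stays moved. The work goes in short steps, Python scripts to look and compute and a shell command to move; the robot and the scene stay as the last step left them, time stands still between calls to the robot, and variables do not carry over. Pictures are saved under pics/ and viewed, at most 11 in all, crops included, and the job is handed in when it is done.

```bash
mkdir -p pics; cat > h.py <<'E'
import numpy as np, cv2
from scipy.spatial.transform import Rotation as R
from plant import *
def pose(s=None):
    s=s or state(); T=np.eye(4); T[:3,:3]=R.from_rotvec(s["ee_rot"]).as_matrix(); T[:3,3]=s["eef_pos"]; return T
def cam(name,T=None):
    m=camera_model(name); m["Tw"]=np.array(m["T"]) if "T" in m else T@np.array(m["mount"]); m["f"]=200/np.tan(np.radians(m["vertical_fov"])/2); return m
def ray(m,px):
    d=(np.array(px,float)-[m["cx"],m["cy"]])/m["f"]; u=d.copy()
    for _ in range(20): u=d/(1+m["k1"]*(u@u))
    v=m["Tw"][:3,:3]@np.r_[u,1]; return m["Tw"][:3,3],v/np.linalg.norm(v)
def proj(m,P):
    p=np.linalg.inv(m["Tw"])@np.r_[P,1]; u=p[:2]/p[2]; return u*(1+m["k1"]*(u@u))*m["f"]+[m["cx"],m["cy"]]
def onz(m,px,z):
    o,v=ray(m,px); return o+v*(z-o[2])/v[2]
def tri(rays):
    A=0;b=0
    for o,v in rays:
        M=np.eye(3)-np.outer(v,v); A=A+M; b=b+M@o
    X=np.linalg.solve(A,b); return X,[np.linalg.norm(np.cross(X-o,v)) for o,v in rays]
E
cat > a.py <<'E'
from h import *
ms={}
for n in ["scene","side","wrist"]:
    T=pose(); im=camera(n); cv2.imwrite(f"pics/{n}0.png",im[...,::-1]); ms[n]=cam(n,T)
    print(n,ms[n]["Tw"].round(3).tolist(),ms[n]["f"])
for t in ["mouth","gauge_center","gauge_foot","stop","stand","rotor","rack","flask_a","beaker","wash_bottle","bottom"]:
    rs=[]
    for n in ms:
        r=pinpoint(n,t)
        for q in r[:2]: print(t,n,np.round(q["location"],1),round(q["conf"],2))
        if r and r[0]["conf"]>.4: rs.append(ray(ms[n],r[0]["location"]))
    if len(rs)>1: X,e=tri(rs); print("   ",X.round(4),np.round(e,4))
print(state()["time_s"])
E
python3 a.py
```

```text
scene [[0.318, 0.656, -0.685, 1.435], [0.948, -0.213, 0.236, -0.264], [0.009, -0.724, -0.69, 0.975], [0.0, 0.0, 0.0, 1.0]] 433.23417248508616
side [[-0.975, -0.171, 0.142, 0.43], [-0.222, 0.717, -0.661, 0.743], [0.011, -0.676, -0.737, 0.929], [0.0, 0.0, 0.0, 1.0]] 373.31175095946514
wrist [[1.0, -0.0, -0.001, 0.625], [-0.001, -0.957, -0.291, 0.073], [-0.001, 0.291, -0.957, 0.373], [0.0, 0.0, 0.0, 1.0]] 304.7534322850893
mouth scene [155.2 291.3] 0.16
gauge_center scene [183.7 210.4] 0.64
gauge_center side [383.4 142.3] 0.72
gauge_center side [383.2 153.5] 0.35
    [ 0.4442 -0.3429  0.076 ] [0. 0.]
gauge_foot scene [394.7 188.8] 0.46
gauge_foot wrist [319.  193.3] 0.75
    [0.6808 0.1142 0.2841] [0.0846 0.0846]
stop scene [183.5 205.5] 0.62
stop side [387.3 134.9] 0.56
    [ 0.4397 -0.3439  0.1011] [0.0087 0.0087]
stand scene [196.8 229. ] 0.65
stand side [380.  160.8] 0.8
stand side [329.8 133.7] 0.54
    [ 0.4481 -0.3231 -0.0014] [0.0052 0.0052]
rotor scene [303.5 244.2] 0.85
rotor scene [371.7 197.1] 0.72
rotor side [313.  211.1] 0.59
rotor wrist [319.6 196.7] 0.98
    [ 0.625  -0.0295  0.0074] [0.0021 0.0055 0.0043]
rack scene [382.  188.4] 0.69
rack side [346.9 311. ] 0.69
    [0.461  0.2944 0.0064] [0.0043 0.0043]
flask_a scene [422.8 246.7] 0.84
flask_a scene [217.8 289.3] 0.7
flask_a side [311.1 155.2] 0.8
flask_a side [244.8 293.9] 0.75
flask_a wrist [367.4 364.8] 0.93
    [0.7125 0.0797 0.277 ] [0.2129 0.1087 0.1068]
beaker scene [157.1 289.2] 0.91
beaker side [332.3 132.5] 0.69
beaker side [355.2 326.8] 0.59
    [ 0.652  -0.4472  0.0055] [0.0006 0.0006]
wash_bottle scene [448.4 202.3] 0.61
wash_bottle side [274.6 374.6] 0.73
    [0.5929 0.4806 0.0013] [0.0032 0.0032]
bottom side [242.9 295.3] 0.45
1.8
```

```bash
python3 -c "
import cv2,numpy as np
a=[cv2.imread(f'pics/{n}0.png') for n in ('scene','side','wrist')]
cv2.imwrite('pics/m1.png',cv2.resize(a[0][120:340,100:500],None,fx=2,fy=2)); cv2.imwrite('pics/m2.png',np.vstack([cv2.resize(a[1][80:400,160:500],(638,600))])); cv2.imwrite('pics/m3.png',a[2])"
```

```text
(no output)
```

View pics/m1.png

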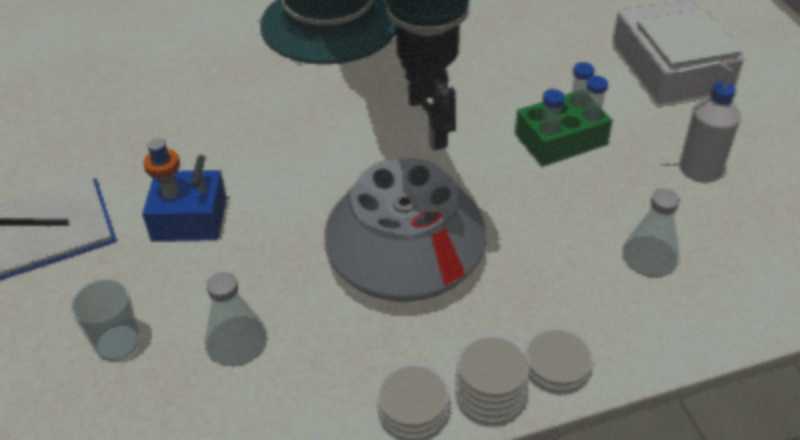

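View pics/m2.png

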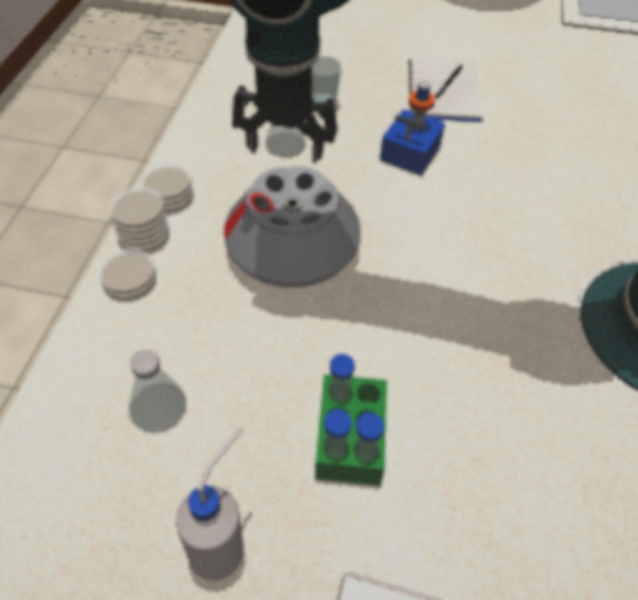

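View pics/m3.png

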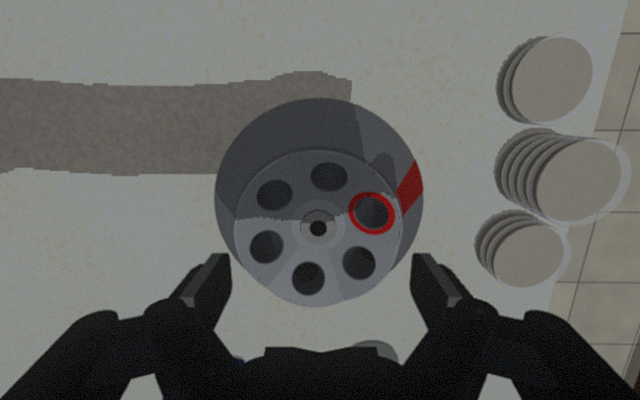

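Scene view: gauge with orange stop in the blue block at left (~(183,205) full frame), key beside it, red mouth facing +x. Wrist view: red ring at (372,213), hub at (318,228), the other five mouths around it.

```bash
cat > b.py <<'E'
from h import *
from scipy.optimize import least_squares
T=pose(); print(T.round(4).tolist())
m=cam("wrist",T); im=cv2.imread("pics/wrist0.png")[...,::-1].astype(int)
r=((im[...,0]-np.maximum(im[...,1],im[...,2]))>50).astype(np.uint8)
g=np.zeros_like(r); g[180:245,335:397]=r[180:245,335:397]
c=max(cv2.findContours(g,0,cv2.CHAIN_APPROX_NONE)[0],key=cv2.contourArea)
e=cv2.fitEllipse(c); print("ring",e)
px=np.array([e[0],(329,177),(274,195),(267,247),(308,279),(359,263)])
def mouths(p): return [np.array([p[0]+.05*np.cos(p[2]+k*np.pi/3),p[1]+.05*np.sin(p[2]+k*np.pi/3),p[3]]) for k in range(6)]
f=lambda p:np.r_[(np.array([proj(m,P) for P in mouths(p)])-px).ravel(),(p[3]-.116)/.001]
s=least_squares(f,[.62,-.02,.3,.116]); print(s.x.round(4),s.fun.round(1)); print("mouth",onz(m,e[0],.116),mouths(s.x)[0])
for n in("scene","side"):
    q=cam(n); print(n,"mouth px",proj(q,mouths(s.x)[0]))
E
python3 b.py
```

```text
[[-0.0, 1.0, -0.0001, 0.625], [1.0, 0.0, -0.0, 0.0], [-0.0, -0.0001, -1.0, 0.4047], [0.0, 0.0, 0.0, 1.0]]
ring ((371.316162109375, 212.8796844482422), (40.33786392211914, 47.2537956237793), 116.9140625)
[ 0.6231 -0.0336  0.3347  0.1168] [-0.5  0.3 -0.2  0.4  0.9  0.7  0.  -0.2  0.4 -1.  -0.6 -0.5  0.8]
mouth [ 0.67083855 -0.01721078  0.116     ] [ 0.67030142 -0.01718476  0.11682304]
scene mouth px [312.30456477 229.20544916]
side mouth px [298.51504775 186.69415673]
```

```bash
python3 -c "
import cv2,numpy as np
from h import *
for n in('scene','side'):
    im=cv2.imread(f'pics/{n}0.png')[...,::-1].astype(int); m=cam(n)
    o=((im[...,0]-im[...,2]>70)&(im[...,1]-im[...,2]>15)).astype(np.uint8)
    k,l,s,c=cv2.connectedComponentsWithStats(o)
    for i in range(1,k):
        if s[i,4]>25: print(n,s[i],c[i],onz(m,c[i],.117))
    r=((im[...,0]-np.maximum(im[...,1],im[...,2]))>50)
"
```

```text
scene [172 195  17  11  74] [180.2027027  200.95945946] [ 0.44678655 -0.34470117  0.117     ]
side [378 129  14   9  66] [384.22727273 133.36363636] [ 0.44637348 -0.3410728   0.117     ]
```

```bash
python3 -m pendant '[-0.343,-0.179,0,0,0,0,1,-0.343,-0.179,0,0,0,0,1,-0.343,-0.179,0,0,0,0,1,-0.343,-0.179,0,0,0,0,1,-0.343,-0.179,0,0,0,0,1,-0.343,-0.179,0,0,0,0,1,-0.343,-0.179,0,0,0,0,1,-0.343,-0.179,0,0,0,0,1,-0.343,-0.179,0,0,0,0,1,-0.343,-0.179,0,0,0,0,1]'
python3 - <<'E'
from h import *
T=pose(); im=camera("wrist"); cv2.imwrite("pics/w1.png",im[...,::-1]); m=cam("wrist",T); np.save("w1T.npy",T); print(T.round(4).tolist())
for t in("gauge_center","stop","gauge_foot"):
    for q in pinpoint("wrist",t)[:1]: print(t,q["location"],q["conf"])
E
```

```text
time_s: 2.8
eef_pos: [0.4456, -0.3436, 0.4047]
ee_rot: [-2.223, -2.22, 0.0]
contact_force: [0.5, 1.2, 0.0]
width: 1.002
finger_force: 0.0
[[0.0016, 1.0, -0.0, 0.4456], [1.0, -0.0016, -0.0, -0.3436], [-0.0, -0.0, -1.0, 0.4047], [0.0, 0.0, 0.0, 1.0]]
stop [320.7, 194.2] 0.79
```

View pics/w1.png

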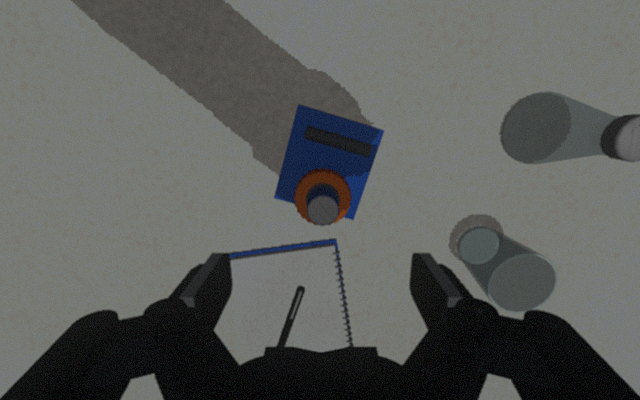

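The rod's top disc is at about (322,211), the orange stop round it centred near (323,198), the T-key is behind at (338,140), clear of the fingers.

```bash
python3 - <<'E'
from h import *
T=np.load("w1T.npy"); m=cam("wrist",T); print("top",onz(m,(322.5,211),.156))
im=cv2.imread("pics/w1.png")[...,::-1].astype(int)
o=((im[...,0]-im[...,2]>50)&(im[...,1]-im[...,2]>10)).astype(np.uint8)
c=max(cv2.findContours(o,0,cv2.CHAIN_APPROX_NONE)[0],key=cv2.contourArea); print(cv2.boundingRect(c),cv2.minEnclosingCircle(c))
g=onz(m,(322.5,211),.156)
for z in(.105,.113,.121,.129):
    print(z,[proj(m,[g[0]+a,g[1]+b,z]).round(1).tolist() for a,b in((-.024,0),(.024,0),(0,.024),(0,-.024))])
E
```

```text
top [ 0.44744205 -0.34521751  0.156     ]
(295, 172, 55, 51) ((322.2319641113281, 198.08763122558594), 27.54050064086914)
0.105 [[296.0, 192.9], [348.4, 192.8], [322.1, 167.0], [322.2, 217.5]]
0.113 [[295.3, 195.3], [349.1, 195.2], [322.2, 168.7], [322.2, 220.5]]
0.121 [[294.5, 197.9], [350.0, 197.8], [322.2, 170.5], [322.3, 223.7]]
0.129 [[293.8, 200.6], [350.9, 200.5], [322.3, 172.5], [322.3, 227.1]]
```

```bash
python3 -m pendant '[-0.0016,0.0018,0.03,0,0,0,1,-0.0016,0.0018,0.06,0,0,0,1,-0.0016,0.0018,0.085,0,0,0,1,-0.0016,0.0018,0.0995,0,0,0,1,-0.0016,0.0018,0.0995,0,0,0,1,-0.0016,0.0018,0.0995,0,0,0,0.5,-0.0016,0.0018,0.0995,0,0,0,0.3,-0.0016,0.0018,0.0995,0,0,0,0,-0.0016,0.0018,0.0995,0,0,0,0,-0.0016,0.0018,0.0995,0,0,0,0]'
```

```text
time_s: 4.0
eef_pos: [0.4479, -0.3448, 0.306]
ee_rot: [2.221, 2.22, 0.0]
contact_force: [-0.9, -0.5, 7.2]
width: 0.255
finger_force: 58.4
```

```bash
python3 -m pendant '[0,0,-0.02,0,0,0,0,0,0,-0.05,0,0,0,0,0,0,-0.09,0,0,0,0,0,0,-0.13,0,0,0,0,0,0,-0.17,0,0,0,0,0,0,-0.2,0,0,0,0,0,0,-0.2,0,0,0,0]'
cat >> h.py <<'E'
PHI=0.3347; MOUTH=np.array([.6705,-.0172,.116]); L=0.294
def target(d,phi=None,mouth=None,lat=(0,0)):
    phi=PHI if phi is None else phi; mouth=MOUTH if mouth is None else mouth
    t=np.radians(25); h=np.array([np.cos(phi),np.sin(phi),0]); a=-np.sin(t)*h+np.cos(t)*np.array([0,0,1])
    z=-a; y=np.cos(t)*h+np.sin(t)*np.array([0,0,1]); x=np.cross(y,z)
    T=np.eye(4); T[:3,:3]=np.c_[x,y,z]; T[:3,3]=mouth+a*(L+d)+x*lat[0]+y*lat[1]; return T
def go(Tt):
    D=np.linalg.inv(pose())@Tt; return np.r_[D[:3,3],R.from_matrix(D[:3,:3]).as_rotvec()].round(4).tolist()
E
python3 -c "
from h import *
s=state();print(s['eef_pos'],s['contact_force'],s['wrist_torque'],s['width']);T=target(.05);print(T.round(3).tolist());print(go(T),go(target(.02)))"
```

```text
time_s: 4.7
eef_pos: [0.4478, -0.3448, 0.5095]
ee_rot: [2.217, 2.217, 0.002]
contact_force: [0.1, -0.1, -2.1]
width: 0.258
finger_force: 59.3
[ 0.44778698 -0.34482664  0.50952035] [ 0.06997471 -0.11524342 -2.09102176] [ 0.0073291  -0.03837517 -0.04894326] 0.2578483558160669
[[-0.328, 0.856, 0.399, 0.533], [0.945, 0.298, 0.139, -0.065], [0.0, 0.423, -0.906, 0.428], [0.0, 0.0, 0.0, 1.0]]
[0.2802, 0.0849, 0.0812, -0.4276, 0.0772, -0.3285] [0.2844, 0.0968, 0.1085, -0.4276, 0.0772, -0.3285]
```

```bash
python3 -m pendant '[0.12,0.04,0,-0.2,0.04,-0.15,0,0.2,0.06,0,-0.43,0.077,-0.328,0,0.2802,0.0849,0.02,-0.4276,0.0772,-0.3285,0,0.2802,0.0849,0.05,-0.4276,0.0772,-0.3285,0,0.2802,0.0849,0.0812,-0.4276,0.0772,-0.3285,0,0.2802,0.0849,0.0812,-0.4276,0.0772,-0.3285,0,0.2802,0.0849,0.0812,-0.4276,0.0772,-0.3285,0,0.2802,0.0849,0.0812,-0.4276,0.0772,-0.3285,0,0.2802,0.0849,0.0812,-0.4276,0.0772,-0.3285,0,0.2802,0.0849,0.0812,-0.4276,0.0772,-0.3285,0]'
python3 - <<'E'
from h import *
print("left",go(target(.05)))
T=pose(); np.save("T2.npy",T)
for n in("wrist","scene","side"):
    im=camera(n); cv2.imwrite(f"pics/{n}2.png",im[...,::-1]); m=cam(n,T)
    a=target(0)[:3,2]
    print(n,"mouth",proj(m,MOUTH).round(1),"foot",proj(m,T[:3,3]+T[:3,2]*L).round(1),"top",proj(m,T[:3,3]+T[:3,2]*.15).round(1))
    for t in("gauge_foot","mouth"):
        for q in pinpoint(n,t)[:1]: print(n,t,np.round(q["location"],1),q["conf"])
a,b,c=[cv2.imread(f"pics/{n}2.png") for n in("wrist","scene","side")]
cv2.imwrite("pics/v2.png",np.vstack([cv2.resize(a[100:300,200:500],(798,532))]))
cv2.imwrite("pics/v3.png",np.hstack([cv2.resize(b[150:280,240:370],(400,400),interpolation=2),cv2.resize(c[120:250,230:360],(400,400),interpolation=2)]))
E
```

```text
time_s: 5.7
eef_pos: [0.5326, -0.0658, 0.4246]
ee_rot: [1.654, 2.32, 0.514]
contact_force: [0.3, 0.3, -1.2]
width: 0.259
finger_force: 59.4
left [0.0006, 0.0021, -0.0025, -0.0033, -0.0031, -0.0035]
wrist mouth [323.5 180.9] foot [320.4 192.7] top [320.2 279.7]
wrist mouth [325.5 178.4] 0.56
scene mouth [312.3 229.5] foot [307.2 213.8] top [292.5 164. ]
scene gauge_foot [309.2 216.2] 0.74
scene mouth [311.1 214. ] 0.36
side mouth [298.5 186.9] foot [305.7 176.5] top [326.7 140.3]
side gauge_foot [304. 182.] 0.71
side mouth [276.3 371.8] 0.45
```

View pics/v2.png

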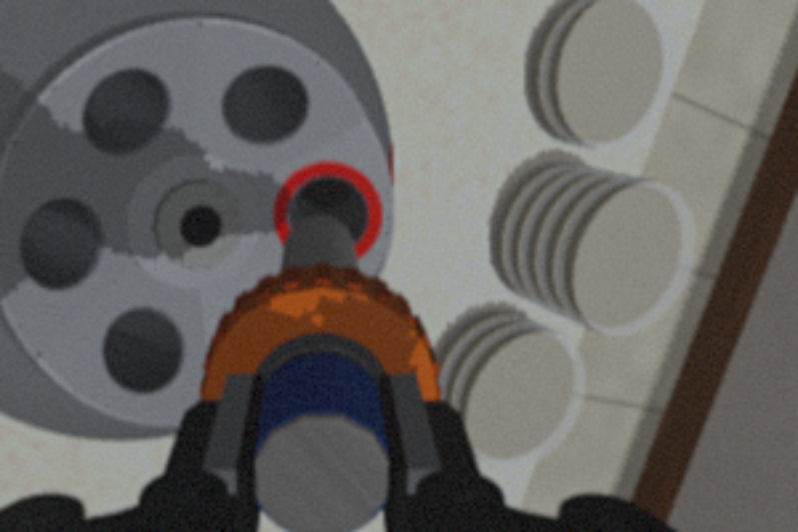

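View pics/v3.png

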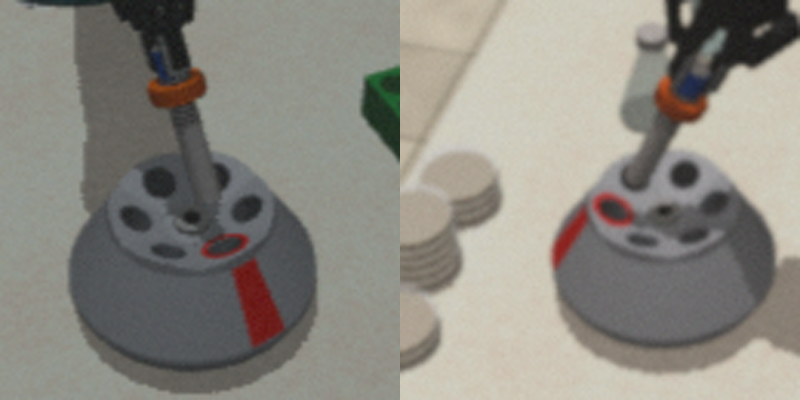

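The rod hangs straight in the fingers, aimed nearly at the red ring (wrist ring centre about (323,180)). I'll fit the ring in all three views before lowering.

```bash
python3 - <<'E'
from h import *
T=np.load("T2.npy"); rs=[]
for n,(c0,r0) in {"wrist":(323,180),"scene":(312,229),"side":(298,187)}.items():
    im=cv2.imread(f"pics/{n}2.png")[...,::-1].astype(int); m=cam(n,T)
    r=((im[...,0]-np.maximum(im[...,1],im[...,2]))>40).astype(np.uint8); g=np.zeros_like(r); h=26 if n=="wrist" else 10
    g[r0-h:r0+h,c0-h:c0+h]=r[r0-h:r0+h,c0-h:c0+h]
    if n!="wrist": g[:,:]=np.where(cv2.connectedComponents(g)[1]==cv2.connectedComponents(g)[1][tuple(np.argwhere(g)[0])],g,0)
    c=np.vstack(cv2.findContours(g,0,cv2.CHAIN_APPROX_NONE)[0]); e=cv2.fitEllipse(cv2.convexHull(c)); print(n,e,cv2.boundingRect(c), onz(m,e[0],.116).round(4)); rs.append(ray(m,e[0]))
print(tri(rs))
print(go(target(.02)),go(target(.005)))
E
```

```text
wrist ((324.5289306640625, 179.4964141845703), (40.062198638916016, 58.633323669433594), 32.095157623291016) (303, 159, 45, 47) [ 0.6712 -0.0155  0.116 ]
scene ((312.59173583984375, 229.44412231445312), (6.450888156890869, 15.62204647064209), 72.55452728271484) (305, 226, 16, 8) [ 0.6707 -0.0165  0.116 ]
side ((298.68890380859375, 187.68418884277344), (9.671182632446289, 14.194096565246582), 120.49222564697266) (292, 182, 14, 12) [ 0.6689 -0.014   0.116 ]
(array([ 0.67020656, -0.01572228,  0.11520688]), [np.float64(0.0012492367805417325), np.float64(0.0005881897788649133), np.float64(0.0011381035882545004)])
[-0.0007, 0.002, 0.0268, -0.0038, -0.0044, -0.0021] [-0.0008, 0.002, 0.0418, -0.0038, -0.0044, -0.0021]
```

```bash
sed -i 's/MOUTH=np.array.*; L/MOUTH=np.array([.6703,-.0163,.116]); L/' h.py; python3 -c "
from h import *
print(go(target(.02)))"; python3 -m pendant '[0.0002,0.001,0.015,-0.0038,-0.0044,-0.0021,0,0.0002,0.001,0.027,-0.0038,-0.0044,-0.0021,0,0.0002,0.001,0.027,-0.0038,-0.0044,-0.0021,0,0.0002,0.001,0.027,-0.0038,-0.0044,-0.0021,0]'; python3 -c "
from h import *
print(go(target(.02)))"
```

```text
[0.0002, 0.0021, 0.0268, -0.0038, -0.0044, -0.0021]
time_s: 6.55
eef_pos: [0.5441, -0.0601, 0.3997]
ee_rot: [1.648, 2.319, 0.514]
contact_force: [-0.5, -0.2, -2.0]
width: 0.26
finger_force: 59.5
[-0.0001, 0.0011, -0.0004, -0.0008, -0.0006, 0.0001]
```

```bash
python3 -m pendant '[0,0.0011,0.008,0,0,0,0,0,0.0011,0.014,0,0,0,0,0,0.0011,0.02,0,0,0,0,0,0.0011,0.025,0,0,0,0,0,0.0011,0.025,0,0,0,0]'; python3 - <<'E'
from h import *
T=pose(); im=camera("wrist"); cv2.imwrite("pics/w3.png",cv2.resize(im[120:300,220:420,::-1],(666,600)))
print(go(target(-.03)),state()["contact_force"],state()["wrist_torque"]); m=cam("wrist",T); print(proj(m,MOUTH))
E
```

```text
time_s: 7.05
eef_pos: [0.5551, -0.0561, 0.3769]
ee_rot: [1.648, 2.319, 0.513]
contact_force: [-1.0, -0.1, -1.5]
width: 0.262
finger_force: 59.5
[-0.0001, 0.0001, 0.0243, -0.0008, -0.0005, 0.0001] [ 0.30604956 -1.0561578  -1.53257447] [-0.20751811  0.61212916  0.04417539]
[320.95354183 194.94428247]
```

View pics/w3.png

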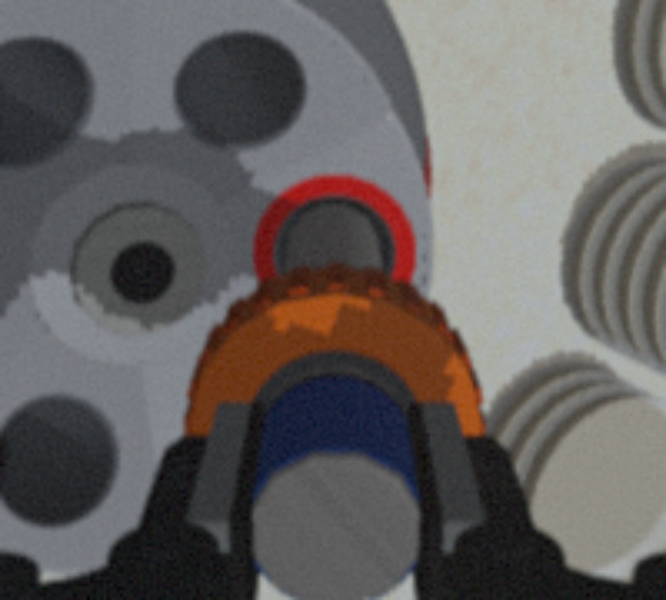

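The rod is inside the red ring with a thin even gap on the sides and far edge, so I keep lowering in steps.

```bash
python3 -m pendant '[0,0,0.006,0,0,0,0,0,0,0.012,0,0,0,0,0,0,0.018,0,0,0,0,0,0,0.024,0,0,0,0,0,0,0.024,0,0,0,0]'; python3 -m pendant '[0,0,0.006,0,0,0,0,0,0,0.012,0,0,0,0,0,0,0.018,0,0,0,0,0,0,0.024,0,0,0,0,0,0,0.024,0,0,0,0]';python3 -c "
from h import *
print(go(target(-.07)),state()['contact_force'],state()['wrist_torque'])"
```

```text
time_s: 7.6
eef_pos: [0.5647, -0.0527, 0.3549]
ee_rot: [1.648, 2.319, 0.513]
contact_force: [-0.7, -0.4, -1.7]
width: 0.257
finger_force: 59.5
time_s: 8.1
eef_pos: [0.5743, -0.0494, 0.3332]
ee_rot: [1.648, 2.319, 0.513]
contact_force: [0.2, 0.1, -1.4]
width: 0.254
finger_force: 59.5
[-0.0003, 0.0003, 0.0158, -0.0012, -0.0008, 0.0001] [ 0.15524212  0.0504962  -1.37104783] [-0.16945933  0.65976307 -0.01784619]
```

```bash
python3 -m pendant '[0,0,0.006,0,0,0,0,0,0,0.011,0,0,0,0,0,0,0.016,0,0,0,0,0,0,0.02,0,0,0,0,0,0,0.02,0,0,0,0]';python3 -m pendant '[0,0,0.001,0,0,0,0,0,0,0.002,0,0,0,0,0,0,0.003,0,0,0,0,0,0,0.003,0,0,0,0]';  python3 -c "
from h import *
print(go(target(-.078)),state()['contact_force'],state()['wrist_torque'])"
```

```text
time_s: 8.6
eef_pos: [0.5822, -0.0467, 0.3154]
ee_rot: [1.648, 2.319, 0.513]
contact_force: [-0.2, 1.3, -1.2]
width: 0.262
finger_force: 59.5
time_s: 9.0
eef_pos: [0.5834, -0.0464, 0.3133]
ee_rot: [1.648, 2.318, 0.514]
contact_force: [0.1, -0.0, -1.3]
width: 0.257
finger_force: 59.5
[-0.0001, -0.0, 0.0017, -0.0001, -0.0001, 0.0002] [ 0.07175203 -0.04454309 -1.26207375] [-0.22579464  0.6427719  -0.02079979]
```

```bash
for i in 1; do python3 -m pendant '[0,0,0.0005,0,0,0,0,0,0,0.001,0,0,0,0,0,0,0.0015,0,0,0,0,0,0,0.002,0,0,0,0,0,0,0.002,0,0,0,0]'; done;  python3 -m pendant '[0,0,0.0005,0,0,0,0,0,0,0.001,0,0,0,0,0,0,0.0015,0,0,0,0,0,0,0.0015,0,0,0,0]'; python3 -c "
from h import *
print(go(target(-.082)),state()['contact_force'],state()['wrist_torque'])"
```

```text
time_s: 9.5
eef_pos: [0.5843, -0.0464, 0.3122]
ee_rot: [1.648, 2.317, 0.514]
contact_force: [-5.9, -2.1, 10.0]
width: 0.258
finger_force: 61.1
time_s: 9.9
eef_pos: [0.585, -0.0468, 0.3123]
ee_rot: [1.647, 2.315, 0.515]
contact_force: [-20.6, -5.3, 32.1]
width: 0.257
finger_force: 64.3
[0.0008, -0.0009, 0.0042, 0.0023, 0.0018, -0.0002] [-20.58286064  -5.2881485   32.10163399] [-0.35298271  2.29446354  0.18968452]
```

```bash
cat > f.py <<'E'
from h import *
s=state(); T=pose(s); print("tool F",(T[:3,:3].T@s["contact_force"]).round(1),"M",(T[:3,:3].T@s["wrist_torque"]).round(2),"left to -.078",go(target(-.078)),"w",round(s["width"],3),s["time_s"])
E
python3 -m pendant '[0,0,-0.001,0,0,0,0,0,0,-0.002,0,0,0,0,0,0,-0.002,0,0,0,0,0,0,-0.002,0,0,0,0]'; python3 f.py;  python3 -m pendant '[0,-0.0005,0,0,0,0,0,0,-0.001,0,0,0,0,0,0,-0.001,0,0,0,0,0]';python3 f.py
```

```text
time_s: 10.3
eef_pos: [0.5841, -0.0463, 0.3122]
ee_rot: [1.648, 2.318, 0.514]
contact_force: [-4.1, -1.4, 6.5]
width: 0.255
finger_force: 60.3
tool F [ 0.  -1.1 -7.7] M [ 0.98  0.06 -0.01] left to -.078 [0.0, -0.0002, 0.0004, 0.0003, 0.0002, 0.0] w 0.255 10.3
time_s: 10.6
eef_pos: [0.5834, -0.0465, 0.3119]
ee_rot: [1.647, 2.317, 0.514]
contact_force: [-2.2, -0.9, 5.1]
width: 0.26
finger_force: 60.2
tool F [-0.2  0.  -5.7] M [ 0.35 -0.    0.01] left to -.078 [-0.0, 0.0006, 0.0004, 0.0009, 0.0003, 0.0002] w 0.26 10.6
```

```bash
python3 -m pendant '[0,-0.0005,0,0,0,0,0,0,-0.001,0,0,0,0,0,0,-0.001,0,0,0,0,0]';python3 f.py;  python3 -m pendant '[0,-0.0005,0,0,0,0,0,0,-0.001,0,0,0,0,0,0,-0.001,0,0,0,0,0]';python3 f.py
```

```text
time_s: 10.9
eef_pos: [0.5826, -0.0467, 0.3115]
ee_rot: [1.647, 2.317, 0.515]
contact_force: [0.8, 1.2, 5.5]
width: 0.258
finger_force: 60.1
tool F [ 0.8  3.4 -4.5] M [-0.39  0.01 -0.  ] left to -.078 [-0.0001, 0.0015, 0.0004, 0.0011, 0.0003, 0.0003] w 0.258 10.9
time_s: 11.2
eef_pos: [0.5817, -0.047, 0.311]
ee_rot: [1.647, 2.317, 0.515]
contact_force: [0.4, 0.2, 5.5]
width: 0.261
finger_force: 60.1
tool F [ 0.1  2.8 -4.8] M [-0.34  0.04  0.03] left to -.078 [-0.0001, 0.0025, 0.0004, 0.0011, 0.0003, 0.0003] w 0.261 11.2
```

```bash
python3 -m pendant '[0,-0.0005,0,0,0,0,0,0,-0.001,0,0,0,0,0,0,-0.001,0,0,0,0,0]';python3 f.py
```

```text
time_s: 11.5
eef_pos: [0.5809, -0.0473, 0.3106]
ee_rot: [1.647, 2.317, 0.515]
contact_force: [0.4, 0.2, 4.9]
width: 0.259
finger_force: 60.1
tool F [ 0.1  2.5 -4.2] M [-0.39 -0.01 -0.01] left to -.078 [-0.0001, 0.0035, 0.0004, 0.0011, 0.0003, 0.0002] w 0.259 11.5
```

```bash
python3 -m pendant '[0,-0.0005,0,0,0,0,0,0,-0.001,0,0,0,0,0,0,-0.001,0,0,0,0,0]';python3 f.py
```

```text
time_s: 11.8
eef_pos: [0.5802, -0.0476, 0.3103]
ee_rot: [1.647, 2.317, 0.515]
contact_force: [2.6, 1.1, 4.7]
width: 0.257
finger_force: 59.9
tool F [ 0.2  4.6 -3. ] M [-1.01 -0.03  0.  ] left to -.078 [-0.0001, 0.0044, 0.0004, 0.0014, 0.0004, 0.0004] w 0.257 11.8
```

```bash
python3 -m pendant '[0,0,0,0,0,0,0.3,0,0,0,0,0,0,0.33,0,0,0,0,0,0,0.36,0,0,0,0,0,0,0.36,0,0,0,0,0,0,0.36]';python3 f.py; python3 - <<'E'
from h import *
im=camera("wrist"); cv2.imwrite("pics/w4.png",cv2.resize(im[120:320,200:440,::-1],(720,600)))
E
```

```text
time_s: 12.3
eef_pos: [0.5796, -0.0477, 0.3097]
ee_rot: [1.648, 2.319, 0.514]
contact_force: [-0.1, -0.1, 0.6]
width: 0.362
finger_force: 0.0
tool F [-0.1  0.1 -0.6] M [ 0.49 -0.    0.03] left to -.078 [-0.0002, 0.0051, 0.0001, -0.0005, -0.0003, 0.0001] w 0.362 12.3
```

View pics/w4.png

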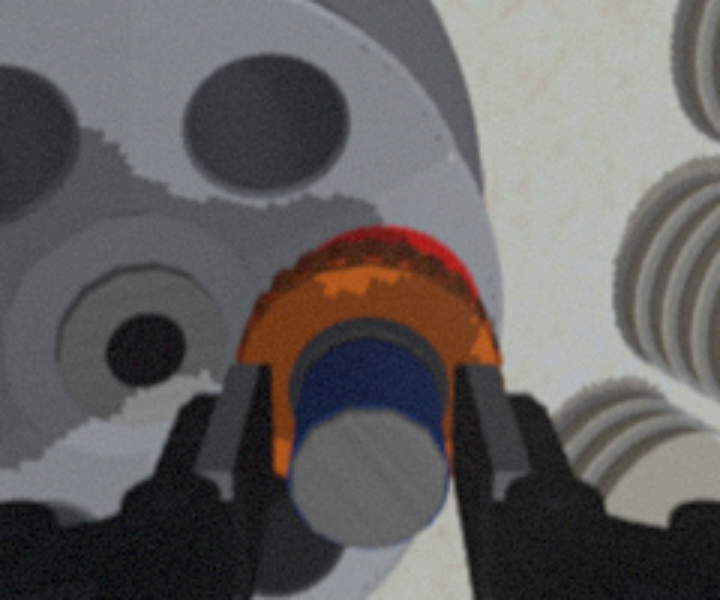

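Gauge is standing free in the cavity: fingers flank the rod (crop x 262 and 470 against rod 290–447), both above the orange disc, rod axis parallel. Now I press the stop.

```bash
python3 -m pendant '[0,0,0.003,0,0,0,0.36,0,0,0.006,0,0,0,0.36,0,0,0.009,0,0,0,0.36,0,0,0.012,0,0,0,0.36,0,0,0.012,0,0,0,0.36]';python3 f.py;python3 -m pendant '[0,0,0.002,0,0,0,0.36,0,0,0.004,0,0,0,0.36,0,0,0.006,0,0,0,0.36,0,0,0.008,0,0,0,0.36,0,0,0.008,0,0,0,0.36]';python3 f.py
```

```text
time_s: 12.85
eef_pos: [0.5846, -0.046, 0.2986]
ee_rot: [1.648, 2.318, 0.514]
contact_force: [-0.0, 0.4, -0.2]
width: 0.356
finger_force: 0.0
tool F [0.4 0.  0.3] M [0.41 0.03 0.01] left to -.078 [-0.0001, 0.005, -0.0122, -0.0004, -0.0003, 0.0002] w 0.356 12.85
time_s: 13.35
eef_pos: [0.5877, -0.0449, 0.2915]
ee_rot: [1.648, 2.318, 0.514]
contact_force: [0.8, -0.2, 0.1]
width: 0.357
finger_force: 0.1
tool F [-0.5  0.7  0.2] M [0.4  0.01 0.03] left to -.078 [-0.0001, 0.005, -0.0201, -0.0003, -0.0002, 0.0001] w 0.357 13.35
```

```bash
python3 -m pendant '[0,0,0.002,0,0,0,0.36,0,0,0.004,0,0,0,0.36,0,0,0.004,0,0,0,0.36]';python3 f.py;python3 - <<'E'
from h import *
a,b,c=[camera(n)[...,::-1] for n in("wrist","scene","side")]
m=cam("wrist",pose()); cv2.imwrite("pics/v5.png",np.hstack([cv2.resize(a[120:320,200:440],(480,400)),np.vstack([cv2.resize(b[170:250,260:340],(200,200),interpolation=2),cv2.resize(c[140:220,270:350],(200,200),interpolation=2)])]))
E
```

```text
time_s: 13.65
eef_pos: [0.5893, -0.0443, 0.2878]
ee_rot: [1.648, 2.319, 0.514]
contact_force: [0.4, 0.9, -0.4]
width: 0.36
finger_force: 0.5
tool F [0.7 0.5 0.7] M [ 0.31 -0.07 -0.07] left to -.078 [-0.0001, 0.0051, -0.0241, -0.0004, -0.0003, 0.0002] w 0.36 13.65
```

View pics/v5.png

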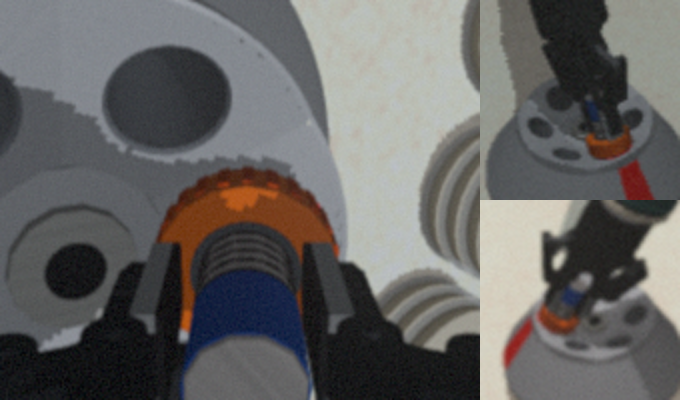

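The stop has slid down the rod (ring marks now exposed above it) and is close to the rim; red ring hidden beneath it. Continue in fine steps.

```bash
python3 -m pendant '[0,0,0.001,0,0,0,0.36,0,0,0.002,0,0,0,0.36,0,0,0.002,0,0,0,0.36]';python3 f.py;python3 -m pendant '[0,0,0.001,0,0,0,0.36,0,0,0.002,0,0,0,0.36,0,0,0.002,0,0,0,0.36]';python3 f.py
```

```text
time_s: 14.1
eef_pos: [0.5901, -0.0441, 0.2862]
ee_rot: [1.648, 2.318, 0.514]
contact_force: [-1.4, -0.4, 2.0]
width: 0.358
finger_force: 1.2
tool F [ 0.1 -0.5 -2.4] M [ 0.4   0.01 -0.  ] left to -.078 [-0.0001, 0.005, -0.0259, -0.0001, -0.0001, 0.0001] w 0.358 14.1
time_s: 14.4
eef_pos: [0.5906, -0.0439, 0.2855]
ee_rot: [1.648, 2.318, 0.514]
contact_force: [-19.0, -2.7, 27.1]
width: 0.362
finger_force: 16.1
tool F [  3.7  -5.6 -32.5] M [1.79 1.02 0.05] left to -.078 [-0.0001, 0.0048, -0.0268, 0.0, -0.0001, 0.0002] w 0.362 14.4
```

Firm contact (32 N along the axis), 27 mm down – as expected for the rim. Hold over a second.

```bash
python3 -m pendant '[0,0,0,0,0,0,0.36,0,0,0,0,0,0,0.36,0,0,0,0,0,0,0.36,0,0,0,0,0,0,0.36,0,0,0,0,0,0,0.36,0,0,0,0,0,0,0.36,0,0,0,0,0,0,0.36,0,0,0,0,0,0,0.36,0,0,0,0,0,0,0.36,0,0,0,0,0,0,0.36]';python3 f.py; python3 -m pendant '[0,0,0,0,0,0,0.36,0,0,0,0,0,0,0.36,0,0,0,0,0,0,0.36,0,0,0,0,0,0,0.36,0,0,0,0,0,0,0.36]';python3 f.py
```

```text
time_s: 15.4
eef_pos: [0.5906, -0.0439, 0.2855]
ee_rot: [1.648, 2.318, 0.514]
contact_force: [-19.9, -2.0, 26.6]
width: 0.361
finger_force: 16.1
tool F [  4.6  -6.4 -32.4] M [ 1.87  1.03 -0.02] left to -.078 [-0.0001, 0.0049, -0.0268, 0.0001, -0.0, 0.0002] w 0.361 15.4
time_s: 15.9
eef_pos: [0.5906, -0.0439, 0.2855]
ee_rot: [1.648, 2.318, 0.514]
contact_force: [-19.9, -2.0, 26.7]
width: 0.359
finger_force: 16.1
tool F [  4.6  -6.4 -32.4] M [ 1.8   1.06 -0.02] left to -.078 [-0.0001, 0.0049, -0.0268, 0.0001, -0.0001, 0.0002] w 0.359 15.9
```

```bash
python3 -m pendant '[0,0,-0.001,0,0,0,0.36,0,0,-0.002,0,0,0,0.38,0,0,-0.004,0,0,0,0.5,0,0,-0.006,0,0,0,0.7,0,0,-0.008,0,0,0,0.8,0,0,-0.02,0,0,0,0.8,0,0,-0.04,0,0,0,0.8,0,0,-0.07,0,0,0,0.8,0,0,-0.11,0,0,0,0.8,0,0,-0.15,0,0,0,0.8]';python3 f.py; python3 - <<'E'
from h import *
T=pose();a,b,c=[camera(n)[...,::-1] for n in("wrist","scene","side")]
cv2.imwrite("pics/v6.png",np.hstack([cv2.resize(a[100:300,200:440],(480,400)),np.vstack([cv2.resize(b[170:250,260:340],(200,200),interpolation=2),cv2.resize(c[140:220,260:340],(200,200),interpolation=2)])]))
E
```

```text
time_s: 16.9
eef_pos: [0.5299, -0.0648, 0.4222]
ee_rot: [1.648, 2.318, 0.514]
contact_force: [1.0, 0.4, -0.3]
width: 0.803
finger_force: 0.0
tool F [0.1 0.8 0.8] M [0.45 0.06 0.01] left to -.078 [-0.0003, 0.0053, 0.1243, -0.0003, -0.0001, 0.0001] w 0.803 16.9
```

View pics/v6.png

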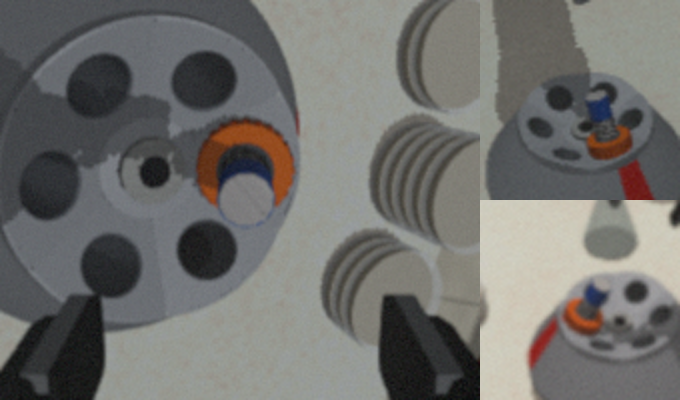

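The gauge stands slanted in the cavity with the orange stop on the facet all round; a numeric check of the top's height before handing in.

```bash
python3 - <<'E'
from h import *
T=pose(); m=cam("wrist",T); A=target(0)[:3,:3]; a=-A[:,2]; y=A[:,1]
for D in(.074,.078,.082,.086): print(D,[ (proj(m,MOUTH+a*(.144-D)-y*o)).round(1).tolist() for o in(.003,.005)])
for h in(0,.003,.006):print("stop top",h,proj(m,MOUTH+a*(.016+h)-y*.004).round(1))
E
```

```text
0.074 [[320.5, 199.0], [318.1, 199.0]]
0.078 [[320.5, 197.6], [318.1, 197.6]]
0.082 [[320.5, 196.3], [318.2, 196.3]]
0.086 [[320.5, 195.0], [318.2, 195.0]]
stop top 0 [319.3 183.2]
stop top 0.003 [319.3 183.9]
stop top 0.006 [319.3 184.7]
```

```bash
python3 - <<'E'
from h import *
T=pose(); m=cam("wrist",np.eye(4)); c=m["Tw"]
im=camera("wrist"); dz=.1243+.0001
# w4 (rod known bottomed): top-disc edges in full-frame px, tool-frame prediction for lateral x offsets
for x in(-.001,0,.001):
    o,v=ray(m,(322.7,279.3)); s=(x-o[0])/v[0]; P=o+s*v
    print(x,"P(tool,w4)",P.round(4),"pred now",[proj(m,P+[0,0,dz-l]).round(1).tolist() for l in(0,.003,.006)])
crop=cv2.resize(im[165:230,290:355,::-1],(780,780),interpolation=cv2.INTER_CUBIC)[:600]
cv2.imwrite("pics/v7.png",crop)
g=cv2.GaussianBlur(im.astype(np.float32),(3,3),0); print("col323 rows180-220 rgb",[tuple(map(int,g[r,323])) for r in range(182,220)])
print("row199",[tuple(map(int,g[199,q])) for q in range(302,345)])
E
```

```text
-0.001 P(tool,w4) [-0.001   0.0011  0.152 ] pred now [[321.7, 199.4], [321.7, 200.5], [321.7, 201.5]]
0 P(tool,w4) [0.     0.0011 0.1503] pred now [[321.7, 198.8], [321.7, 199.9], [321.7, 201.0]]
0.001 P(tool,w4) [0.001  0.0011 0.1487] pred now [[321.7, 198.3], [321.7, 199.3], [321.7, 200.4]]
col323 rows180-220 rgb [(28, 34, 57), (34, 41, 63), (56, 61, 78), (90, 91, 99), (115, 114, 117), (125, 124, 125), (127, 125, 126), (126, 125, 126), (125, 124, 125), (125, 124, 125), (126, 124, 125), (126, 124, 125), (126, 124, 125), (125, 123, 125), (124, 123, 123), (123, 122, 122), (123, 121, 122), (122, 121, 122), (124, 123, 124), (125, 124, 124), (125, 124, 125), (125, 124, 125), (126, 125, 125), (126, 125, 125), (126, 125, 125), (125, 124, 124), (123, 123, 124), (121, 121, 124), (114, 117, 123), (107, 112, 122), (108, 113, 123), (113, 117, 124), (116, 118, 124), (116, 119, 124), (116, 118, 123), (115, 118, 122), (115, 118, 122), (115, 118, 122)]
row199 [(119, 85, 72), (129, 74, 46), (138, 71, 38), (126, 70, 54), (104, 80, 84), (105, 102, 109), (119, 119, 121), (125, 123, 124), (125, 123, 124), (124, 123, 124), (124, 123, 124), (123, 121, 123), (123, 121, 123), (122, 121, 123), (123, 123, 124), (125, 124, 125), (125, 124, 125), (125, 125, 125), (125, 125, 125), (125, 124, 125), (124, 124, 124), (122, 121, 122), (122, 121, 121), (123, 122, 123), (124, 124, 124), (125, 124, 125), (125, 124, 125), (125, 124, 125), (125, 124, 125), (126, 126, 126), (126, 126, 127), (115, 113, 117), (112, 88, 88), (129, 72, 52), (140, 72, 39), (135, 81, 58), (124, 96, 89), (116, 110, 111), (111, 114, 119), (105, 110, 114), (104, 107, 111), (114, 118, 120), (132, 136, 135)]
```

View pics/v7.png

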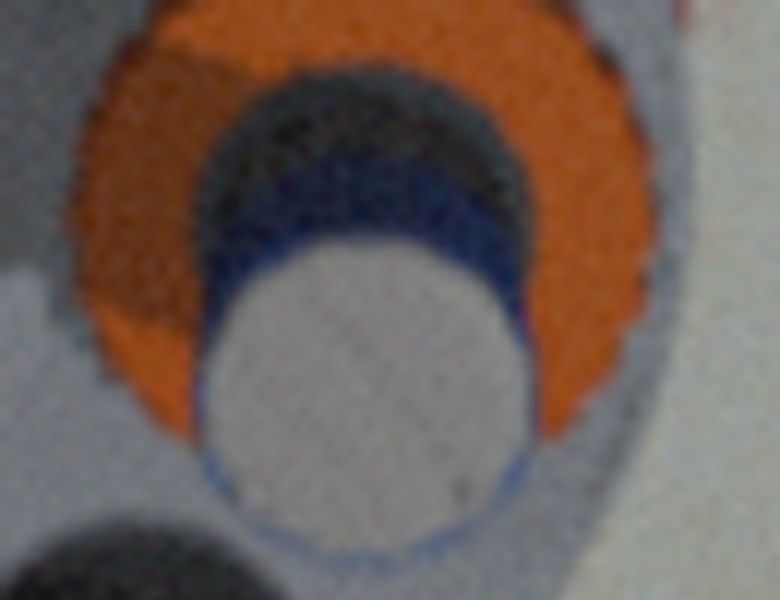

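The top disc is centred at row about 198; 198.3–199.4 was predicted for an unlifted gauge, so it is still bottomed with the stop flat on the rim.

```bash
python3 -c "
from plant import *
print(hand_in())"
```

```text
the job is handed in; nothing more can be done
None
```

The gauge is standing bottomed out in the red-marked cavity, with its stop pressed onto the rim and held there for 1.5 s, and the job is handed in; the hand-in gave no verdict. While I was feeling for the bottom, the foot briefly pressed the cushion with about 38 N before I eased off.

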